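# Sort salvaged capacitors into the parts dishes

## Task

First take the failed capacitor, the one with the bulged, rust-brown top, out of the way and stand it in the red reject tray before you move any of the good ones. Then stand the three good capacitors (flat silver tops) in the round steel dishes by size: smallest in the smallest dish, middle one in the middle dish, largest in the largest dish. Set each down upright rather than dropping it, let go, and leave the copper-wound choke and the transformer where they are.

Things in the scene. Friction and masses are not known exactly. Their poses are not given: they have to be found in the camera images.
- cap_small: Loose aluminium electrolytic capacitor, an upright solid cylinder 24 mm in diameter and 46 mm tall with a dark blue sleeve and a narrow pale stripe down one side; the smallest of the good ones, flat silver top with a cross-shaped vent; 25 to 50 g. Origin at the centre of its underside, z up its axis.
- cap_medium: Loose aluminium electrolytic capacitor, an upright solid cylinder 34 mm in diameter and 52 mm tall with a dark blue sleeve and a narrow pale stripe down one side; the middle-sized good one, flat silver top with a cross-shaped vent; 50 to 100 g. Origin at the centre of its underside, z up its axis.
- cap_large: Loose aluminium electrolytic capacitor, an upright solid cylinder 44 mm in diameter and 60 mm tall with a dark blue sleeve and a narrow pale stripe down one side; the largest good one, flat silver top with a cross-shaped vent; 90 to 180 g. Origin at the centre of its underside, z up its axis.
- cap_bulged: Loose aluminium electrolytic capacitor, an upright solid cylinder 34 mm in diameter and 52 mm tall with a dark blue sleeve and a narrow pale stripe down one side; the failed one, as wide and tall as the middle one, but its top swells up 5 mm more in a rust-brown dome (57 mm in all); 50 to 100 g. Origin at the centre of its underside, z up its axis.
- dish_small: The smallest of the three round steel parts dishes, held fast to the bench: straight upright wall, inside diameter 50 mm, outside 56 mm, rim 20 mm above the bench, inner floor 4 mm above the bench. Origin at the centre of its underside, on the bench.
- dish_medium: The middle of the three round steel parts dishes, held fast to the bench: straight upright wall, inside diameter 62 mm, outside 68 mm, rim 20 mm above the bench, inner floor 4 mm above the bench. Origin at the centre of its underside, on the bench.
- dish_large: The largest of the three round steel parts dishes, held fast to the bench: straight upright wall, inside diameter 76 mm, outside 82 mm, rim 20 mm above the bench, inner floor 4 mm above the bench. Origin at the centre of its underside, on the bench.
- reject_tray: Red square plastic reject tray, fixed to the bench, open on top: 76 x 76 mm outside, 68 x 68 mm inside, walls 4 mm thick and 20 mm high, inner floor 4 mm above the bench. Origin at the centre of its underside, on the bench; x and y along its sides.
- choke: Bystander: loose ring-shaped choke lying flat, wound with copper, 48 mm across, 20 mm tall. Not to be moved. Origin at the centre of its underside.
- transformer: Bystander: loose small black ferrite transformer with yellow tape, 46 x 44 x 31 mm tall. Not to be moved. Origin at the centre of its underside. A fixed green circuit board (62 x 74 mm, 14 mm high) also lies among the things; each thing stands anywhere among the others, with at least 25 mm free round every capacitor.
Things that resemble listed ones, but are neither listed nor needed, are in the scene too. What is shaped like the cap_large but pink is not meant.

How it is judged:
On the way:
1. the bulged capacitor stands in the red reject tray and is let go (horizontal distance between cap_bulged and reject_tray below 0.026 m and height (world z) of cap_bulged between 0.001 and 0.01 m and angle between cap_bulged's own z axis and vertical below 0.15 rad and linear speed of cap_bulged below 0.02 m/s and contact force between cap_bulged and the fingers below 0.1 N), for 0.2 s.
At the end, for the whole second after the job is handed in: Each capacitor stands upright (0.15 rad), released and at rest, on the floor of its own place: small, middle, large in the dish of that rank (axes within 16, 17, 19 mm), bulged in the red tray (26 mm); choke and transformer within 25 mm of their start (all of step 1 and horizontal distance between cap_small and dish_small below 0.016 m and height (world z) of cap_small between 0.001 and 0.01 m and angle between each of cap_small, cap_medium, cap_large's own z axis and vertical below 0.15 rad and linear speed of each of cap_small, cap_medium, cap_large below 0.02 m/s and contact force between each of cap_small, cap_medium, cap_large and the fingers below 0.1 N and horizontal distance between cap_medium and dish_medium below 0.017 m and height (world z) of cap_medium between 0.001 and 0.01 m and horizontal distance between cap_large and dish_large below 0.019 m and height (world z) of cap_large between 0.001 and 0.01 m and distance of each of choke, transformer from where it was at the start of the episode below 0.025 m); the robot touches nothing.
It fails at once if a good capacitor is moved more than 40 mm while the bulged one is not standing in the reject tray (not (horizontal distance between cap_bulged and reject_tray below 0.026 m and height (world z) of cap_bulged between 0.001 and 0.01 m and angle between cap_bulged's own z axis and vertical below 0.15 rad) and distance of any of cap_small, cap_medium, cap_large from where it was at the start of the episode above 0.04 m).
It fails at once if a capacitor is dropped: out of the fingers with its underside more than 35 mm above the bench ((height (world z) of cap_small above 0.035 m and contact force between cap_small and the fingers below 0.01 N) or (height (world z) of cap_medium above 0.035 m and contact force between cap_medium and the fingers below 0.01 N) or (height (world z) of cap_large above 0.035 m and contact force between cap_large and the fingers below 0.01 N) or (height (world z) of cap_bulged above 0.035 m and contact force between cap_bulged and the fingers below 0.01 N)).
It fails at once if the choke or the transformer is moved more than 25 mm (distance of any of choke, transformer from where it was at the start of the episode above 0.025 m).
It also fails if it takes over 109 s, if anything falls off the work surface, if the arm or the gripper's body presses on something with over 40 N, if the wrist force passes 120 N, or if a joint passes its speed limit or range.

## Robot

A 6-joint arm with a two-finger parallel gripper is mounted at the origin on the work surface. World frame = base frame: x ahead of the robot, y to its left, z up, the work surface at z = 0. Lengths are in m, angles in rad, forces in N, time in s.
With the tool pointing down it reaches from about 0.2 to 0.875 m from the base axis. Payload 3.4 kg.
Tool frame: the origin (TCP) lies midway between the tips of the shut fingers; the grasp point (between the pads) lies 19 mm behind it; z points along the fingers, y is the line along which they close (so a half turn about z gives the same grasp; the last joint's range is limited). The gripper opens to 94 mm and grips with 3 to 60 N. Pads are 16 mm wide; open, the fingers measure 119 mm over their backs; the gripper's body (75 mm by 177 mm) begins 78 mm behind the grasp point.
Start: joints at [-1.349, 0.276, 1.505, -0, 1.361, -0.121], TCP at [0.193, -0.542, 0.205] pointing down, gripper open.
Joint ranges: [-2.89, 2.89], [-0.75, 2.08], [0.22, 2.7], [-1.18, 4.32], [0.11, 2.71], [-2.7, 2.7]. Speed limits (rad/s): [2.57, 2.57, 3.14, 3.14, 3.14, 3.14].

## Interface

Orientations are given as a rotation vector (axis times angle).
In Python, from bench import readout, vision, job gives the robot as it stands.
- The arm moves only by the tool jog_arm, never from a script. Its argument "plan" is one flat list of numbers, 7 for each row, row after row: the shift along the world's x, y, z in fractions of the full range, 1 being 75 cm, then the turn, a rotation vector about the world's x, y, z in fractions of the full range, 1 being 180 degrees, then the closure, from 0 (fully open) to 1 (shut). In form: [dx, dy, dz, ax, ay, az, claw, dx, dy, dz, ax, ay, az, claw, ...]. A call has 1 to 12 rows; each row is the pose to reach, as a shift and turn from the pose commanded when the call began; what a row does not reach only later rows make up. A row lasts 1/10 s, in which the tool goes at most 50 mm and 8.59 degrees, less where a joint would pass 70% of its speed; a pose out of reach is approached as far as the arm can. A call with a gripper value outside its range is refused whole. The fingers move at their own pace and stop on an object; the grip force is fixed at half the most. Time passes only in rows, so rows that repeat a pose let the fingers close. It gives the time, the measured TCP pose, the force, the opening and the grip force at its end, in the units of the state.
- readout.observe(): the state, without advancing time (a new reading comes with each control period).
- vision.camera(name): name is "side" or "top"; returns (picture, depth): 400x640x3 uint8, red, green, blue; 400x640 float32, m along the optical axis (not along the pixel's ray), 0 where there is no reading.
- vision.camera_info(name): a dict with "K" (3x3 intrinsics, pixels), "R" (3x3) and "t" (3): a world point X has camera coordinates R X + t. Camera axes: x right, y down, z forward; pixel columns grow to the right and rows downward; lengths in m; the calibration is good to about 2 mm. A picture is of the moment at which its call begins. camera_info takes no time and is no camera call.
- job.finish_job(): hands the job in; it is judged then, once.
The state is a dict: "time_s": time; "joint_positions": joint angles; "joint_velocities": joint speeds; "joint_efforts": joint torques, N m; "ee_pos": TCP position; "tcp_rot": TCP orientation; "force": force on the tool from outside, world axes, zero at the start; "ft_torque": the same for the moment, N m; "opening": finger opening in m; "grasp_force": force on a finger pad.
Only numpy, scipy, OpenCV 4.12 (cv2) and the standard library are available. Lean on these libraries where they do the work, as an engineer would, in place of code of your own. Each camera call takes 0.05 s, during which the arm holds its last target. There are 200 camera calls.

## Working session

There is one attempt and no reset: what is moved stays moved. The work goes in short steps, Python scripts to look and compute and a tool call to move; the robot and the scene stay as the last step left them, time stands still between calls to the robot, and variables do not carry over. Pictures are saved under pics/ and viewed, at most 14 in all, crops included, and the job is handed in when it is done.

Besides the shell and the picture viewer there is one more tool, called after "Call:" as name(argument=value, ...) on one line, values as JSON. jog_arm: Moves the arm, as the interface text tells. Its arguments: {"type":"object","properties":{"plan":{"type":"array","items":{"type":"number"}}},"required":["plan"]}

```bash
mkdir -p pics; ls; python3 - <<'E'
from bench import readout, vision
import cv2,numpy as np
for n in("top","side"):
    p,d=vision.camera(n); cv2.imwrite(f"pics/{n}0.png",p[:,:,::-1]); np.savez(f"{n}0.npz",p=p,d=d)
    i=vision.camera_info(n); R=np.array(i["R"]);print(n,i["K"],(-R.T@i["t"]).round(3),R.round(3).tolist())
s=readout.observe();print(s["ee_pos"],s["tcp_rot"],s["opening"],s["time_s"])
E
```

```text
pics
top [[419.34933683   0.         320.85129322]
 [  0.         419.34933683 206.26750574]
 [  0.           0.           1.        ]] [0.364 0.012 1.043] [[0.008, -1.0, 0.002], [-0.989, -0.008, -0.148], [0.148, -0.001, -0.989]]
side [[385.88749865   0.         321.20293414]
 [  0.         385.88749865 203.54827301]
 [  0.           0.           1.        ]] [ 0.433 -0.764  0.685] [[0.993, -0.119, -0.003], [-0.08, -0.646, -0.759], [0.089, 0.754, -0.651]]
[ 0.19314067 -0.54105652  0.20470502] [-3.09397136e+00 -5.35540238e-01  1.61942614e-04] 0.09366986442334616 0.1
```

View pics/top0.png

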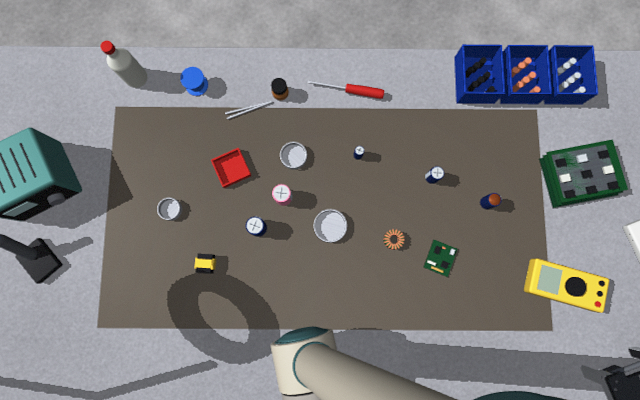

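View pics/side0.png

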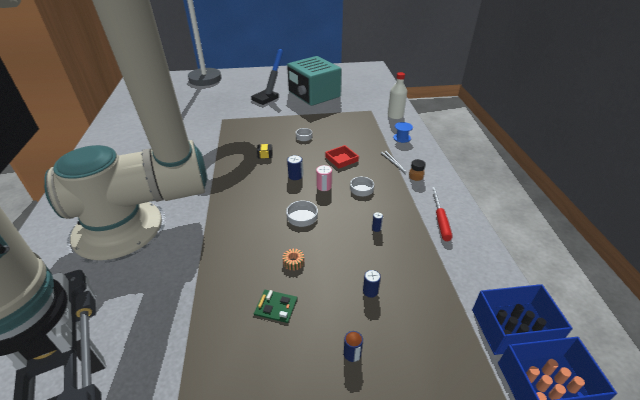

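The top view shows the bulged cap at (490,201), and the good caps at (435,175) medium, (359,153) small and (256,226) large. The pink decoy is at (281,194). The dishes are at (168,209) small, (293,155) medium and (330,226) large, with the tray at (231,168). The side view shows the same things: bulged (353,345), medium (371,284), small (377,222), large (294,168).

```bash
cat > h.py <<'E'
import numpy as np,cv2
from bench import vision
def info(n):
    i=vision.camera_info(n); return [np.array(i[k]) for k in("K","R","t")]
def ray(n,uv):
    K,R,t=info(n); d=R.T@np.linalg.inv(K)@[uv[0],uv[1],1]; return -R.T@t,d/np.linalg.norm(d)
def onplane(n,uv,z):
    c,d=ray(n,uv); return c+d*(z-c[2])/d[2]
def tri(a,b):
    (c1,d1),(c2,d2)=ray("top",a),ray("side",b)
    s=np.linalg.lstsq(np.c_[d1,-d2],c2-c1,rcond=None)[0]
    p,q=c1+s[0]*d1,c2+s[1]*d2; return (p+q)/2,np.linalg.norm(p-q)
def cloud(n,d):
    K,R,t=info(n); v,u=np.mgrid[:400,:640]
    c=np.stack([(u-K[0,2])/K[0,0]*d,(v-K[1,2])/K[1,1]*d,d],-1); return (c-t)@R
def blob(p,uv,r,kind):
    h=cv2.cvtColor(p,cv2.COLOR_RGB2HSV).astype(int); H,S,V=h[...,0],h[...,1],h[...,2]
    m={"silver":(V>135)&(S<70),"rust":((H<15)|(H>170))&(S>110)&(V>50),"red":((H<8)|(H>172))&(S>150)&(V>60)}[kind]
    w=np.zeros_like(m); u,v=uv; w[v-r:v+r+1,u-r:u+r+1]=1; m=(m&w).astype(np.uint8)
    c=max(cv2.findContours(m,cv2.RETR_EXTERNAL,cv2.CHAIN_APPROX_NONE)[0],key=cv2.contourArea)
    return c,m
def ell(c): return np.array(cv2.fitEllipse(cv2.convexHull(c))[0])
E
python3 - <<'E'
from h import *
T,S=np.load("top0.npz"),np.load("side0.npz"); ct,cs=cloud("top",T["d"]),cloud("side",S["d"])
O={"bulged":((492,199),(354,338),13,"rust"),"medium":((437,172),(372,276),12,"silver"),"small":((359,151),(378,215),9,"silver"),"large":((255,225),(294,159),13,"silver"),
"dS":((168,209),(304,134),17,"silver"),"dM":((293,155),(362,186),19,"silver"),"dL":((330,226),(302,213),23,"silver"),"tray":((231,168),(342,157),27,"red")}
for n,(a,b,r,k) in O.items():
    ca,ma=blob(T["p"],a,r,k); cb,mb=blob(S["p"],b,r,k)
    ea,eb=(ell(ca),ell(cb)); X,g=tri(ea,eb)
    print(n,"px",ea.round(1),eb.round(1),cv2.contourArea(ca),cv2.contourArea(cb),"tri",X.round(4),"gap",round(g,4))
    for c,uv,nm in((ct,a,"T"),(cs,b,"S")):
        W=c[uv[1]-r-6:uv[1]+r+7,uv[0]-r-6:uv[0]+r+7].reshape(-1,3); zm=np.percentile(W[:,2],99.5)
        Q=W[W[:,2]>zm-.006]; cc,rr=cv2.minEnclosingCircle((Q[:,:2]*1000).astype(np.float32)); print("   ",nm,"zmax",zm.round(4),"circ",np.round(cc,1),round(rr,1),len(Q),"zbase",np.percentile(W[:,2],10).round(4))
    if n=="tray":
        P=np.array([onplane("top",q[0],.02)[:2]*1000 for q in ca],np.float32); print(cv2.minAreaRect(P))
    if n=="bulged" or n[0]=="d": print("   plane", onplane("top",ea,.02).round(4))
E
```

```text
bulged px [494.2 199.1] [353.2 338.6] 85.0 147.5 tri [ 0.5324 -0.4045  0.05  ] gap 0.0007
    T zmax 0.0585 circ [ 446.8 -202.1] 230.1 81 zbase -0.0033
    S zmax 0.3092 circ [ 432.8 -763.5] 0.0 8 zbase -0.0013
   plane [ 0.5379 -0.4171  0.02  ]
medium px [434.1 173.1] [372.1 275.3] 120.0 119.5 tri [ 0.5978 -0.2637  0.0446] gap 0.0016
    T zmax 0.0546 circ [ 486.1 -133.6] 190.6 129 zbase -0.0034
    S zmax 0.6853 circ [ 432.8 -763.5] 0.0 9 zbase -0.0015
small px [359.3 149.9] [373.9 215.9] 49.5 102.0 tri [ 0.6487 -0.0813  0.0441] gap 0.0101
    T zmax 1.0432 circ [363.6  12.4] 0.0 8 zbase -0.0033
    S zmax 0.0476 circ [ 544.7 -416.9] 364.3 55 zbase -0.0018
large px [254.2 225. ] [314.  158.1] 186.0 189.0 tri [0.4938 0.1688 0.0544] gap 0.0566
    T zmax 0.0632 circ [420.   99.1] 103.5 227 zbase -0.0033
    S zmax 0.0625 circ [ 447.7 -286.5] 477.3 114 zbase -0.0019
dS px [167.6 208.2] [303.5 131.6] 376.5 99.0 tri [0.5091 0.3899 0.0181] gap 0.0
    T zmax 0.0204 circ [439.  214.6] 215.8 96 zbase -0.0032
    S zmax 0.0617 circ [ 447.7 -286.5] 477.3 36 zbase -0.0021
   plane [0.5089 0.3893 0.02  ]
dM px [292.7 154.3] [357.1 191.5] 529.0 738.0 tri [ 0.6466  0.0855 -0.0102] gap 0.0191
    T zmax 1.0432 circ [363.6  12.4] 0.0 15 zbase -0.0032
    S zmax 0.0208 circ [ 531.1 -281.2] 492.2 130 zbase -0.0019
   plane [0.6481 0.0835 0.02  ]
dL px [329.7 225.2] [304.3 216.6] 841.5 1662.0 tri [ 0.4745 -0.0106 -0.0055] gap 0.0039
    T zmax 0.0205 circ [ 4.369e+02 -4.000e-01] 74.5 139 zbase -0.0032
    S zmax 0.6853 circ [ 432.8 -763.5] 0.0 22 zbase -0.0016
   plane [ 0.4698 -0.0101  0.02  ]
tray px [230.7 167.5] [341.3 156.3] 909.0 432.0 tri [0.6157 0.2406 0.0078] gap 0.0005
    T zmax 0.022 circ [497.9 151.8] 193.6 206 zbase -0.0032
    S zmax 0.6853 circ [ 432.8 -763.5] 0.0 26 zbase -0.0019
((613.1522216796875, 238.52276611328125), (80.13521575927734, 76.85506439208984), 25.665390014648438)
```

```bash
cat >> h.py <<'E'
def measure(C,xy,r,lo,hi):
    "circle/rect of cloud points near xy within heights lo..hi"
    C=C.reshape(-1,3); Q=C[(np.hypot(*(C[:,:2]-xy).T)<r)&(C[:,2]>lo)&(C[:,2]<hi)]
    P=(Q[:,:2]*1000).astype(np.float32); c,rr=cv2.minEnclosingCircle(P)
    return np.round(c,1),round(rr,1),len(Q),np.percentile(Q[:,2],95).round(4),[np.round(x,1).tolist() if i<2 else round(x,1) for i,x in enumerate(cv2.minAreaRect(P))]
E
python3 - <<'E'
from h import *
T,S=np.load("top0.npz"),np.load("side0.npz"); C={"T":cloud("top",T["d"]),"S":cloud("side",S["d"])}
for n,(xy,r,lo,hi) in {"bulged":((.530,-.405),.035,.025,.08),"medium":((.597,-.264),.035,.046,.07),"small":((.648,-.08),.03,.038,.06),"large":((.475,.172),.04,.054,.08),"pink":((.55,.107),.04,.04,.08),
 "dS":((.509,.389),.04,.013,.03),"dM":((.648,.083),.045,.013,.03),"dL":((.47,-.01),.05,.013,.03),"tray":((.613,.239),.06,.012,.03),"choke":((.44,-.17),.04,.01,.05),"transf":((.38,.3),.05,.02,.05)}.items():
    for k in C: print(n,k,*measure(C[k],xy,r,lo,hi))
a=[("bulged",(492,199),(354,338),13,"rust"),("medium",(437,172),(372,276),11,"silver"),("small",(359,151),(378,215),6,"silver"),("large",(255,225),(294,159),9,"silver")]
for n,p,q,r,k in a:
    X,g=tri(ell(blob(T["p"],p,r,k)[0]),ell(blob(S["p"],q,r,k)[0])); print(n,X.round(4),round(g,4))
E
```

```text
bulged T [ 532.4 -403.3] 17.4 204 0.0561 [[531.8, -402.6], [32.6, 32.7], 1.8]
bulged S [ 532.2 -406.1] 17.3 387 0.0564 [[531.6, -406.0], [32.6, 34.3], 5.4]
medium T [ 597.  -267.2] 17.1 151 0.0544 [[596.6, -267.5], [30.7, 33.9], 45.4]
medium S [ 596.8 -270.1] 17.1 184 0.0537 [[597.1, -270.3], [32.3, 32.9], 2.8]
small T [652.  -79.9] 11.7 76 0.0481 [[651.9, -80.4], [22.1, 22.3], 30.1]
small S [653.2 -83. ] 13.2 65 0.0478 [[652.9, -82.2], [25.0, 22.1], 78.5]
large T [464.4 168.9] 22.2 271 0.0623 [[464.3, 169.0], [41.0, 43.0], 66.5]
large S [465.7 167.2] 23.5 119 0.0617 [[465.0, 164.9], [41.9, 42.1], 59.7]
pink T [542.2 107.4] 22.2 278 0.0618 [[542.0, 107.6], [43.5, 41.5], 27.2]
pink S [545.7 105.5] 23.8 191 0.0617 [[543.5, 106.1], [46.2, 39.1], 82.8]
dS T [508.7 389.6] 28.6 108 0.0207 [[508.5, 389.6], [53.3, 54.4], 0.3]
dS S [509.2 389.1] 30.3 69 0.0199 [[510.6, 388.3], [55.9, 54.6], 79.9]
dM T [647.8  83.8] 34.1 120 0.0214 [[647.6, 83.9], [66.5, 66.4], 27.4]
dM S [650.2  81.8] 36.6 116 0.0205 [[649.2, 81.7], [69.4, 66.6], 64.3]
dL T [469.8  -9.6] 40.8 134 0.0204 [[470.0, -9.6], [80.6, 79.9], 11.7]
dL S [470.2 -11.7] 41.9 168 0.0207 [[471.2, -12.0], [81.6, 78.3], 86.2]
tray T [615.8 240.8] 52.9 227 0.0217 [[615.2, 241.1], [77.6, 76.2], 25.5]
tray S [615.7 238.3] 54.2 181 0.0204 [[616.6, 237.9], [78.9, 81.2], 24.7]
choke T [ 436.9 -166.6] 24.5 244 0.0217 [[437.3, -165.8], [46.3, 46.1], 78.5]
choke S [ 436.6 -169.1] 25.3 282 0.0216 [[437.4, -169.2], [49.1, 45.9], 85.5]
transf T [374.6 292.6] 27.9 343 0.0316 [[375.2, 292.5], [44.4, 46.0], 85.9]
transf S [376.7 288. ] 28.0 131 0.0312 [[375.8, 289.2], [45.4, 44.6], 89.1]
bulged [ 0.5324 -0.4045  0.05  ] 0.0007
medium [ 0.5971 -0.265   0.0463] 0.0021
small [ 0.6524 -0.0812  0.0477] 0.0011
large [0.4686 0.1681 0.0629] 0.0082
```

The rows are not in the units I measure in: shifts go in shares of 75 cm and turns go in shares of 180 degrees. I convert before sending: 33.9 cm / 75 = 0.452, 13.7 cm / 75 = 0.1827.

Call:
jog_arm(plan=[0.452, 0.1827, -0.08, 0, 0, 0, 0, 0.452, 0.1827, -0.08, 0, 0, 0, 0, 0.452, 0.1827, -0.08, 0, 0, 0, 0, 0.452, 0.1827, -0.08, 0, 0, 0, 0, 0.452, 0.1827, -0.08, 0, 0, 0, 0, 0.452, 0.1827, -0.08, 0, 0, 0, 0, 0.452, 0.1827, -0.08, 0, 0, 0, 0, 0.452, 0.1827, -0.08, 0, 0, 0, 0, 0.452, 0.1827, -0.08, 0, 0, 0, 0, 0.452, 0.1827, -0.08, 0, 0, 0, 0, 0.452, 0.1827, -0.08, 0, 0, 0, 0, 0.452, 0.1827, -0.08, 0, 0, 0, 0])

```text
time_s: 1.3
ee_pos: [0.5308, -0.4058, 0.1461]
tcp_rot: [3.095, 0.532, -0.0]
force: [-0.3, -0.3, -0.1]
opening: 0.0941
grasp_force: 0.0
```

Converted, -12.1 cm / 75 = -0.1613, -11 cm / 75 = -0.1467.

Call:
jog_arm(plan=[0.0013, 0.0013, -0.0533, 0, 0, 0, 0, 0.0013, 0.0013, -0.1067, 0, 0, 0, 0, 0.0013, 0.0013, -0.1467, 0, 0, 0, 0, 0.0013, 0.0013, -0.1613, 0, 0, 0, 0, 0.0013, 0.0013, -0.1613, 0, 0, 0, 0, 0.0013, 0.0013, -0.1613, 0, 0, 0, 1, 0.0013, 0.0013, -0.1613, 0, 0, 0, 1, 0.0013, 0.0013, -0.1613, 0, 0, 0, 1, 0.0013, 0.0013, -0.1613, 0, 0, 0, 1, 0.0013, 0.0013, -0.1613, 0, 0, 0, 1, 0.0013, 0.0013, -0.1613, 0, 0, 0, 1, 0.0013, 0.0013, -0.1613, 0, 0, 0, 1])

```text
time_s: 2.5
ee_pos: [0.5333, -0.4035, 0.0245]
tcp_rot: [3.095, 0.536, 0.0]
force: [0.9, -0.0, -0.6]
opening: 0.0413
grasp_force: 0.0
```

Converted, 12 cm / 75 = 0.16, 9 cm / 75 = 0.12.

Call:
jog_arm(plan=[0, 0, 0, 0, 0, 0, 1, 0, 0, 0, 0, 0, 0, 1, 0, 0, 0, 0, 0, 0, 1, 0, 0, 0, 0, 0, 0, 1, 0, 0, 0, 0, 0, 0, 1, 0, 0, 0.0267, 0, 0, 0, 1, 0, 0, 0.0667, 0, 0, 0, 1, 0, 0, 0.12, 0, 0, 0, 1, 0, 0, 0.16, 0, 0, 0, 1, 0, 0, 0.16, 0, 0, 0, 1])

```text
time_s: 3.5
ee_pos: [0.5355, -0.4055, 0.1496]
tcp_rot: [3.088, 0.535, 0.009]
force: [-0.6, 0.2, 0.4]
opening: 0.0333
grasp_force: 30.0
```

Converted, 64.4 cm / 75 = 0.8587, 8.3 cm / 75 = 0.1107.

Call:
jog_arm(plan=[0.1107, 0.8587, 0, 0, 0, 0, 1, 0.1107, 0.8587, 0, 0, 0, 0, 1, 0.1107, 0.8587, 0, 0, 0, 0, 1, 0.1107, 0.8587, 0, 0, 0, 0, 1, 0.1107, 0.8587, 0, 0, 0, 0, 1, 0.1107, 0.8587, 0, 0, 0, 0, 1, 0.1107, 0.8587, 0, 0, 0, 0, 1, 0.1107, 0.8587, 0, 0, 0, 0, 1, 0.1107, 0.8587, 0, 0, 0, 0, 1, 0.1107, 0.8587, 0, 0, 0, 0, 1, 0.1107, 0.8587, 0, 0, 0, 0, 1, 0.1107, 0.8587, 0, 0, 0, 0, 1])

```text
time_s: 4.7
ee_pos: [0.6088, 0.1934, 0.1427]
tcp_rot: [3.095, 0.536, -0.005]
force: [0.0, 0.6, -0.7]
opening: 0.0333
grasp_force: 30.0
```

Call:
jog_arm(plan=[0.008, 0.064, 0, 0, 0, 0, 1, 0.008, 0.064, 0, 0, 0, 0, 1, 0.008, 0.064, 0, 0, 0, 0, 1, 0.008, 0.064, 0, 0, 0, 0, 1, 0.008, 0.064, -0.04, 0, 0, 0, 1, 0.008, 0.064, -0.08, 0, 0, 0, 1, 0.008, 0.064, -0.1067, 0, 0, 0, 1, 0.008, 0.064, -0.1067, 0, 0, 0, 1, 0.008, 0.064, -0.1067, 0, 0, 0, 1])

```text
time_s: 5.6
ee_pos: [0.6162, 0.238, 0.0647]
tcp_rot: [3.096, 0.533, -0.001]
force: [0.7, -0.6, -0.2]
opening: 0.0334
grasp_force: 30.0
```

```bash
python3 - <<'E'
from bench import readout, vision
import cv2,numpy as np
A=[]
for n,(u,v) in (("top",(231,168)),("side",(342,157))):
    p,d=vision.camera(n); A.append(cv2.resize(np.ascontiguousarray(p[v-70:v+70,u-80:u+80,::-1]),(400,350)))
cv2.imwrite("pics/tray1.png",np.hstack(A))
s=readout.observe();print(s["ee_pos"],s["tcp_rot"],s["opening"],s["grasp_force"],s["time_s"])
E
```

```text
[0.61718472 0.23890007 0.06609838] [-3.09579874 -0.5339817  -0.00425522] 0.033324452937914105 29.998078644275665 5.7
```

View pics/tray1.png

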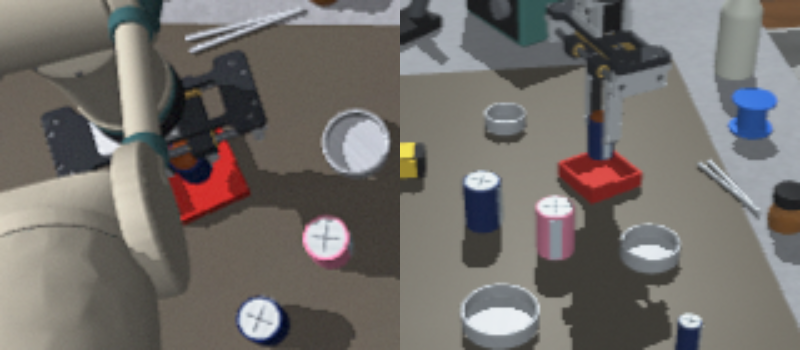

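The cap hangs upright over the red tray, at about (190,165) in the top crop and (600,135) in the side crop. Lowering it now.

Converted, -3.6 cm / 75 = -0.048, -3.4 cm / 75 = -0.0453.

Call:
jog_arm(plan=[0, 0, -0.02, 0, 0, 0, 1, 0, 0, -0.036, 0, 0, 0, 1, 0, 0, -0.0453, 0, 0, 0, 1, 0, 0, -0.048, 0, 0, 0, 1, 0, 0, -0.048, 0, 0, 0, 1, 0, 0, -0.048, 0, 0, 0, 1, 0, 0, -0.048, 0, 0, 0, 1])

```text
time_s: 6.4
ee_pos: [0.6163, 0.2397, 0.0288]
tcp_rot: [3.096, 0.536, 0.001]
force: [-0.1, -0.0, -1.0]
opening: 0.0335
grasp_force: 30.0
```

Converted, 12 cm / 75 = 0.16, 8 cm / 75 = 0.1067.

Call:
jog_arm(plan=[0, 0, 0, 0, 0, 0, 0.4, 0, 0, 0, 0, 0, 0, 0.4, 0, 0, 0, 0, 0, 0, 0.2, 0, 0, 0, 0, 0, 0, 0.2, 0, 0, 0, 0, 0, 0, 0.2, 0, 0, 0, 0, 0, 0, 0.2, 0, 0, 0, 0, 0, 0, 0.2, 0, 0, 0.0533, 0, 0, 0, 0.1, 0, 0, 0.1067, 0, 0, 0, 0.1, 0, 0, 0.16, 0, 0, 0, 0, 0, 0, 0.16, 0, 0, 0, 0])

```text
time_s: 7.5
ee_pos: [0.6199, 0.2406, 0.1553]
tcp_rot: [-3.094, -0.536, -0.02]
force: [0.4, 0.6, -0.3]
opening: 0.0933
grasp_force: 0.0
```

Call:
jog_arm(plan=[-0.2013, -0.0947, 0, 0, 0, 0, 0, -0.2013, -0.0947, 0, 0, 0, 0, 0, -0.2013, -0.0947, 0, 0, 0, 0, 0, -0.2013, -0.0947, 0, 0, 0, 0, 0, -0.2013, -0.0947, 0, 0, 0, 0, 0, -0.2013, -0.0947, 0, 0, 0, 0, 0, -0.2013, -0.0947, 0, 0, 0, 0, 0])

```text
time_s: 8.2
ee_pos: [0.4668, 0.169, 0.1485]
tcp_rot: [-3.095, -0.536, -0.002]
force: [-0.3, -0.5, 0.0]
opening: 0.0936
grasp_force: 0.0
```

```bash
python3 - <<'E'
from bench import readout, vision
from h import *
A=[]
for n,(u,v) in (("top",(231,168)),("side",(342,157))):
    p,d=vision.camera(n); A.append(cv2.resize(np.ascontiguousarray(p[v-70:v+70,u-80:u+80,::-1]),(400,350)))
    try: print(n,measure(cloud(n,d),(.616,.239),.035,.028,.075))
    except Exception as e: print(n,e)
cv2.imwrite("pics/tray2.png",np.hstack(A))
s=readout.observe();print(s["ee_pos"],s["opening"],s["time_s"])
E
```

```text
top index -1 is out of bounds for axis 0 with size 0
side (array([616.1, 236.1]), 18.2, 131, np.float64(0.06), [[614.9, 235.7], [34.4, 31.8], 67.1])
[0.46642927 0.16900266 0.14823175] 0.0936482380414752 8.3
```

View pics/tray2.png

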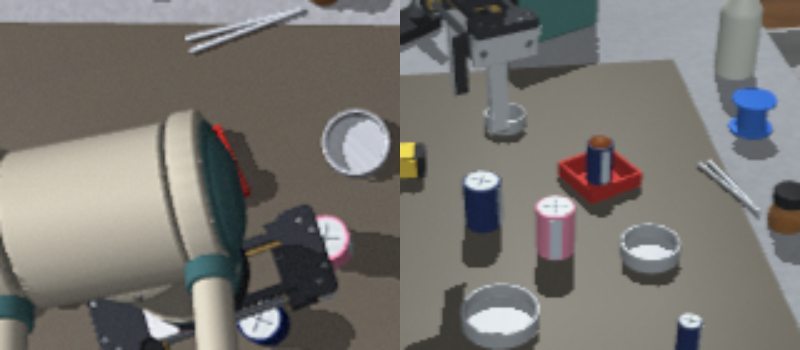

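The side crop shows the bulged cap upright and released in the tray at (600,160). Next is the large cap.

Converted, -12.2 cm / 75 = -0.1627, -11 cm / 75 = -0.1467.

Call:
jog_arm(plan=[-0.0013, -0.0013, -0.0533, 0, 0, 0, 0, -0.0013, -0.0013, -0.1067, 0, 0, 0, 0, -0.0013, -0.0013, -0.1467, 0, 0, 0, 0, -0.0013, -0.0013, -0.1627, 0, 0, 0, 0, -0.0013, -0.0013, -0.1627, 0, 0, 0, 0, -0.0013, -0.0013, -0.1627, 0, 0, 0, 1, -0.0013, -0.0013, -0.1627, 0, 0, 0, 1, -0.0013, -0.0013, -0.1627, 0, 0, 0, 1, -0.0013, -0.0013, -0.1627, 0, 0, 0, 1, -0.0013, -0.0013, -0.1627, 0, 0, 0, 1, -0.0013, -0.0013, -0.1627, 0, 0, 0, 1, -0.0013, -0.0013, -0.1627, 0, 0, 0, 1])

```text
time_s: 9.5
ee_pos: [0.464, 0.1675, 0.0267]
tcp_rot: [-3.096, -0.536, -0.001]
force: [-0.5, 0.1, 1.2]
opening: 0.0436
grasp_force: 30.0
```

Call:
jog_arm(plan=[0, 0, 0, 0, 0, 0, 1, 0, 0, 0, 0, 0, 0, 1, 0, 0, 0, 0, 0, 0, 1, 0, 0, 0, 0, 0, 0, 1])

```text
time_s: 9.9
ee_pos: [0.464, 0.1676, 0.0267]
tcp_rot: [3.096, 0.536, 0.0]
force: [-0.2, 0.3, 4.0]
opening: 0.0431
grasp_force: 30.0
```

Converted, -17.8 cm / 75 = -0.2373, -13.5 cm / 75 = -0.18.

Call:
jog_arm(plan=[0, 0, 0.04, 0, 0, 0, 1, 0, 0, 0.0933, 0, 0, 0, 1, 0, 0, 0.1333, 0, 0, 0, 1, 0.008, -0.06, 0.1333, 0, 0, 0, 1, 0.008, -0.12, 0.1333, 0, 0, 0, 1, 0.008, -0.18, 0.1333, 0, 0, 0, 1, 0.008, -0.2373, 0.1333, 0, 0, 0, 1, 0.008, -0.2373, 0.1067, 0, 0, 0, 1, 0.008, -0.2373, 0.0667, 0, 0, 0, 1, 0.008, -0.2373, 0.0533, 0, 0, 0, 1, 0.008, -0.2373, 0.0533, 0, 0, 0, 1, 0.008, -0.2373, 0.0533, 0, 0, 0, 1])

```text
time_s: 11.1
ee_pos: [0.4704, -0.0103, 0.0668]
tcp_rot: [3.095, 0.537, 0.001]
force: [-0.4, -0.2, -1.5]
opening: 0.0436
grasp_force: 30.0
```

Converted, -3.5 cm / 75 = -0.0467, -1.5 cm / 75 = -0.02.

Call:
jog_arm(plan=[0, 0, -0.02, 0, 0, 0, 1, 0, 0, -0.036, 0, 0, 0, 1, 0, 0, -0.044, 0, 0, 0, 1, 0, 0, -0.0467, 0, 0, 0, 1, 0, 0, -0.0467, 0, 0, 0, 1, 0, 0, -0.0467, 0, 0, 0, 1])

```text
time_s: 11.7
ee_pos: [0.4706, -0.0105, 0.0322]
tcp_rot: [3.095, 0.536, 0.002]
force: [0.3, 0.7, -1.8]
opening: 0.0439
grasp_force: 30.0
```

Converted, 12 cm / 75 = 0.16, 8 cm / 75 = 0.1067.

Call:
jog_arm(plan=[0, 0, 0, 0, 0, 0, 0.3, 0, 0, 0, 0, 0, 0, 0.3, 0, 0, 0, 0, 0, 0, 0.1, 0, 0, 0, 0, 0, 0, 0.1, 0, 0, 0, 0, 0, 0, 0, 0, 0, 0, 0, 0, 0, 0, 0, 0, 0, 0, 0, 0, 0, 0, 0, 0.0533, 0, 0, 0, 0, 0, 0, 0.1067, 0, 0, 0, 0, 0, 0, 0.16, 0, 0, 0, 0, 0, 0, 0.16, 0, 0, 0, 0])

```text
time_s: 12.8
ee_pos: [0.474, -0.0111, 0.1566]
tcp_rot: [3.092, 0.535, 0.017]
force: [0.7, 0.1, 0.5]
opening: 0.0939
grasp_force: 0.0
```

Converted, 18.2 cm / 75 = 0.2427, -7.1 cm / 75 = -0.0947.

Call:
jog_arm(plan=[0.2427, -0.0947, 0, 0, 0, 0, 0, 0.2427, -0.0947, 0, 0, 0, 0, 0, 0.2427, -0.0947, 0, 0, 0, 0, 0, 0.2427, -0.0947, 0, 0, 0, 0, 0, 0.2427, -0.0947, 0, 0, 0, 0, 0, 0.2427, -0.0947, 0, 0, 0, 0, 0, 0.2427, -0.0947, 0, 0, 0, 0, 0])

```text
time_s: 13.5
ee_pos: [0.6502, -0.0809, 0.1505]
tcp_rot: [-3.094, -0.536, 0.004]
force: [0.2, 0.5, 0.9]
opening: 0.0942
grasp_force: 0.0
```

```bash
python3 - <<'E'
from bench import readout, vision
from h import *
n="side"; p,d=vision.camera(n); C=cloud(n,d)
cv2.imwrite("pics/side3.png",p[:,:,::-1])
print("large",measure(C,(.47,-.01),.04,.056,.075)); print("small",measure(C,(.6525,-.0815),.022,.03,.055))
s=readout.observe();print(s["ee_pos"],s["opening"],s["time_s"])
E
```

```text
large (array([471.7, -11.2]), 22.6, 182, np.float64(0.0656), [[472.6, -11.3], [44.4, 40.6], 85.2])
small (array([655.1, -83. ]), 13.8, 93, np.float64(0.0474), [[652.7, -83.7], [23.3, 22.4], 89.6])
[ 0.65029113 -0.08074405  0.15105753] 0.09436539486832526 13.55
```

View pics/side3.png

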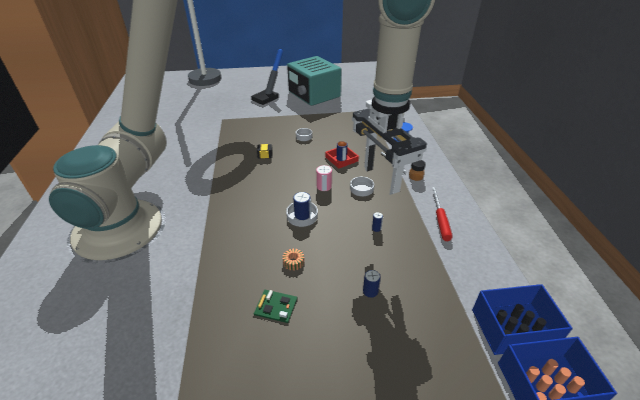

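The side view shows the large cap upright in the large dish at (302,210), and the gripper above the small cap at (377,222).

Converted, -12.8 cm / 75 = -0.1707, -11.5 cm / 75 = -0.1533.

Call:
jog_arm(plan=[0.0027, -0.0013, -0.0533, 0, 0, 0, 0, 0.0027, -0.0013, -0.1067, 0, 0, 0, 0, 0.0027, -0.0013, -0.1533, 0, 0, 0, 0, 0.0027, -0.0013, -0.1707, 0, 0, 0, 0, 0.0027, -0.0013, -0.1707, 0, 0, 0, 0, 0.0027, -0.0013, -0.1707, 0, 0, 0, 1, 0.0027, -0.0013, -0.1707, 0, 0, 0, 1, 0.0027, -0.0013, -0.1707, 0, 0, 0, 1, 0.0027, -0.0013, -0.1707, 0, 0, 0, 1, 0.0027, -0.0013, -0.1707, 0, 0, 0, 1, 0.0027, -0.0013, -0.1707, 0, 0, 0, 1, 0.0027, -0.0013, -0.1707, 0, 0, 0, 1])

```text
time_s: 14.75
ee_pos: [0.6539, -0.0825, 0.0235]
tcp_rot: [3.095, 0.536, -0.0]
force: [-0.4, 0.5, 0.7]
opening: 0.0415
grasp_force: 0.0
```

Call:
jog_arm(plan=[0, 0, 0, 0, 0, 0, 1, 0, 0, 0, 0, 0, 0, 1, 0, 0, 0, 0, 0, 0, 1, 0, 0, 0, 0, 0, 0, 1, 0, 0, 0, 0, 0, 0, 1, 0, 0, 0, 0, 0, 0, 1, 0, 0, 0, 0, 0, 0, 1])

```text
time_s: 15.45
ee_pos: [0.6539, -0.0825, 0.0235]
tcp_rot: [3.095, 0.536, -0.0]
force: [-0.4, -0.0, -0.6]
opening: 0.0233
grasp_force: 30.0
```

Converted, 47.2 cm / 75 = 0.6293, -14.5 cm / 75 = -0.1933.

Call:
jog_arm(plan=[0, 0, 0.04, 0, 0, 0, 1, 0, 0, 0.0933, 0, 0, 0, 1, 0, 0, 0.1467, 0, 0, 0, 1, 0, 0, 0.16, 0, 0, 0, 1, -0.1933, 0.6293, 0.16, 0, 0, 0, 1, -0.1933, 0.6293, 0.16, 0, 0, 0, 1, -0.1933, 0.6293, 0.16, 0, 0, 0, 1, -0.1933, 0.6293, 0.16, 0, 0, 0, 1, -0.1933, 0.6293, 0.16, 0, 0, 0, 1, -0.1933, 0.6293, 0.16, 0, 0, 0, 1, -0.1933, 0.6293, 0.16, 0, 0, 0, 1, -0.1933, 0.6293, 0.16, 0, 0, 0, 1])

```text
time_s: 16.65
ee_pos: [0.5351, 0.3014, 0.1425]
tcp_rot: [3.095, 0.536, -0.002]
force: [1.5, -0.0, -0.6]
opening: 0.0231
grasp_force: 30.0
```

Converted, 8.7 cm / 75 = 0.116, -2.6 cm / 75 = -0.0347.

Call:
jog_arm(plan=[-0.0347, 0.116, 0, 0, 0, 0, 1, -0.0347, 0.116, 0, 0, 0, 0, 1, -0.0347, 0.116, 0, 0, 0, 0, 1, -0.0347, 0.116, -0.04, 0, 0, 0, 1, -0.0347, 0.116, -0.08, 0, 0, 0, 1, -0.0347, 0.116, -0.1067, 0, 0, 0, 1, -0.0347, 0.116, -0.1067, 0, 0, 0, 1, -0.0347, 0.116, -0.1067, 0, 0, 0, 1])

```text
time_s: 17.45
ee_pos: [0.5106, 0.386, 0.0631]
tcp_rot: [3.095, 0.535, -0.002]
force: [-0.5, -0.2, -0.4]
opening: 0.0236
grasp_force: 30.0
```

```bash
python3 - <<'E'
from bench import readout, vision
from h import *
n="side"; p,d=vision.camera(n); C=cloud(n,d)
cv2.imwrite("pics/side4.png",cv2.resize(np.ascontiguousarray(p[80:200,240:400,::-1]),(640,480)))
s=readout.observe();e=s["ee_pos"]; print(e,s["opening"],s["grasp_force"],s["time_s"])
print("dish",measure(C,(.509,.389),.04,.013,.03))
E
```

```text
[0.51126413 0.38657727 0.06409727] 0.0235605703919932 29.9665305018425 17.5
dish (array([507.7, 387.1]), 30.5, 67, np.float64(0.0205), [[509.6, 387.2], [56.0, 55.0], 63.0])
```

View pics/side4.png

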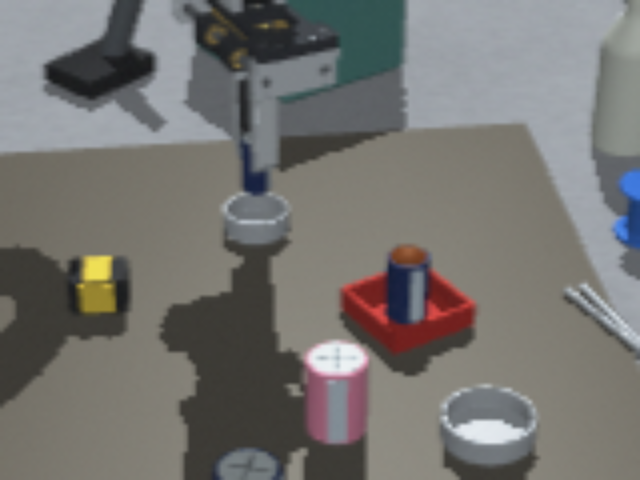

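The small cap hangs upright over the small dish, at about (256,200) in the crop.

Converted, -3.5 cm / 75 = -0.0467, -3.3 cm / 75 = -0.044.

Call:
jog_arm(plan=[-0.0027, 0.0027, 0, 0, 0, 0, 1, -0.0027, 0.0027, -0.02, 0, 0, 0, 1, -0.0027, 0.0027, -0.036, 0, 0, 0, 1, -0.0027, 0.0027, -0.044, 0, 0, 0, 1, -0.0027, 0.0027, -0.0467, 0, 0, 0, 1, -0.0027, 0.0027, -0.0467, 0, 0, 0, 1, -0.0027, 0.0027, -0.0467, 0, 0, 0, 1])

```text
time_s: 18.2
ee_pos: [0.5089, 0.3891, 0.0289]
tcp_rot: [-3.095, -0.536, -0.001]
force: [-0.6, -0.2, -0.6]
opening: 0.0236
grasp_force: 30.0
```

Converted, 12 cm / 75 = 0.16, 8 cm / 75 = 0.1067.

Call:
jog_arm(plan=[0, 0, 0, 0, 0, 0, 0.5, 0, 0, 0, 0, 0, 0, 0.5, 0, 0, 0, 0, 0, 0, 0.4, 0, 0, 0, 0, 0, 0, 0.4, 0, 0, 0, 0, 0, 0, 0.3, 0, 0, 0, 0, 0, 0, 0.3, 0, 0, 0, 0, 0, 0, 0.3, 0, 0, 0.0533, 0, 0, 0, 0.3, 0, 0, 0.1067, 0, 0, 0, 0.2, 0, 0, 0.16, 0, 0, 0, 0, 0, 0, 0.16, 0, 0, 0, 0])

```text
time_s: 19.3
ee_pos: [0.512, 0.3911, 0.1551]
tcp_rot: [-3.091, -0.535, -0.018]
force: [0.2, 0.9, -0.6]
opening: 0.0863
grasp_force: 0.0
```

Converted, -65.7 cm / 75 = -0.876, 8.8 cm / 75 = 0.1173.

Call:
jog_arm(plan=[0.1173, -0.876, 0, 0, 0, 0, 0, 0.1173, -0.876, 0, 0, 0, 0, 0, 0.1173, -0.876, 0, 0, 0, 0, 0, 0.1173, -0.876, 0, 0, 0, 0, 0, 0.1173, -0.876, 0, 0, 0, 0, 0, 0.1173, -0.876, 0, 0, 0, 0, 0, 0.1173, -0.876, 0, 0, 0, 0, 0, 0.1173, -0.876, 0, 0, 0, 0, 0, 0.1173, -0.876, 0, 0, 0, 0, 0, 0.1173, -0.876, 0, 0, 0, 0, 0, 0.1173, -0.876, 0, 0, 0, 0, 0, 0.1173, -0.876, 0, 0, 0, 0, 0])

```text
time_s: 20.5
ee_pos: [0.5877, -0.2077, 0.1477]
tcp_rot: [-3.095, -0.535, 0.001]
force: [0.8, -0.3, -0.0]
opening: 0.0942
grasp_force: 0.0
```

Converted, -6.1 cm / 75 = -0.0813, -5 cm / 75 = -0.0667.

Call:
jog_arm(plan=[0.012, -0.0813, 0, 0, 0, 0, 0, 0.012, -0.0813, 0, 0, 0, 0, 0, 0.012, -0.0813, 0, 0, 0, 0, 0, 0.012, -0.0813, -0.0267, 0, 0, 0, 0, 0.012, -0.0813, -0.0667, 0, 0, 0, 0, 0.012, -0.0813, -0.0667, 0, 0, 0, 0])

```text
time_s: 21.1
ee_pos: [0.5939, -0.2627, 0.0945]
tcp_rot: [-3.088, -0.537, 0.011]
force: [-0.7, 0.2, -0.3]
opening: 0.0939
grasp_force: 0.0
```

```bash
python3 - <<'E'
from bench import readout, vision
from h import *
for n in("top","side"):
    p,d=vision.camera(n); C=cloud(n,d); print(n,"small",measure(C,(.509,.389),.03,.036,.07))
s=readout.observe();e=s["ee_pos"]; print(e,s["opening"],s["time_s"])
E
```

```text
top small (array([507.4, 390.6]), 12.4, 93, np.float64(0.0519), [[507.3, 389.6], [21.7, 23.4], 45.5])
side small (array([508.2, 388. ]), 14.4, 45, np.float64(0.0516), [[508.1, 387.4], [20.7, 24.7], 34.8])
[ 0.59673715 -0.26477589  0.09835644] 0.09392100544831178 21.2
```

Converted, -7.4 cm / 75 = -0.0987, -6.5 cm / 75 = -0.0867.

Call:
jog_arm(plan=[0.0013, -0.0053, 0, 0, 0, 0, 0, 0.0013, -0.0053, -0.0533, 0, 0, 0, 0, 0.0013, -0.0053, -0.0867, 0, 0, 0, 0, 0.0013, -0.0053, -0.0987, 0, 0, 0, 0, 0.0013, -0.0053, -0.0987, 0, 0, 0, 0, 0.0013, -0.0053, -0.0987, 0, 0, 0, 1, 0.0013, -0.0053, -0.0987, 0, 0, 0, 1, 0.0013, -0.0053, -0.0987, 0, 0, 0, 1, 0.0013, -0.0053, -0.0987, 0, 0, 0, 1, 0.0013, -0.0053, -0.0987, 0, 0, 0, 1, 0.0013, -0.0053, -0.0987, 0, 0, 0, 1, 0.0013, -0.0053, -0.0987, 0, 0, 0, 1])

```text
time_s: 22.4
ee_pos: [0.5981, -0.2708, 0.0245]
tcp_rot: [3.095, 0.536, -0.0]
force: [0.3, 1.1, 0.1]
opening: 0.0415
grasp_force: 0.0
```

Call:
jog_arm(plan=[0, 0, 0, 0, 0, 0, 1, 0, 0, 0, 0, 0, 0, 1, 0, 0, 0, 0, 0, 0, 1, 0, 0, 0, 0, 0, 0, 1, 0, 0, 0, 0, 0, 0, 1])

```text
time_s: 22.9
ee_pos: [0.5981, -0.2707, 0.0244]
tcp_rot: [-3.095, -0.536, 0.0]
force: [0.3, 0.1, 0.5]
opening: 0.0336
grasp_force: 30.0
```

To dM (648.5, 83): dx 5.0, dy 35.4.

Converted, 35.4 cm / 75 = 0.472, 11 cm / 75 = 0.1467.

Call:
jog_arm(plan=[0, 0, 0.04, 0, 0, 0, 1, 0, 0, 0.0933, 0, 0, 0, 1, 0, 0, 0.1467, 0, 0, 0, 1, 0.0667, 0.472, 0.1467, 0, 0, 0, 1, 0.0667, 0.472, 0.1467, 0, 0, 0, 1, 0.0667, 0.472, 0.1467, 0, 0, 0, 1, 0.0667, 0.472, 0.1467, 0, 0, 0, 1, 0.0667, 0.472, 0.1467, 0, 0, 0, 1, 0.0667, 0.472, 0.1467, 0, 0, 0, 1, 0.0667, 0.472, 0.1467, 0, 0, 0, 1, 0.0667, 0.472, 0.1467, 0, 0, 0, 1, 0.0667, 0.472, 0.1467, 0, 0, 0, 1])

```text
time_s: 24.1
ee_pos: [0.6481, 0.0848, 0.1342]
tcp_rot: [3.094, 0.541, -0.0]
force: [0.1, -1.0, -0.8]
opening: 0.0332
grasp_force: 30.0
```

Converted, -7 cm / 75 = -0.0933, -6 cm / 75 = -0.08.

Call:
jog_arm(plan=[0, 0, 0, 0, 0, 0, 1, 0, 0, -0.04, 0, 0, 0, 1, 0, 0, -0.08, 0, 0, 0, 1, 0, 0, -0.0933, 0, 0, 0, 1, 0, 0, -0.0933, 0, 0, 0, 1, 0, 0, -0.0933, 0, 0, 0, 1])

```text
time_s: 24.7
ee_pos: [0.6491, 0.0821, 0.0655]
tcp_rot: [3.095, 0.534, 0.002]
force: [-0.4, -0.4, -0.5]
opening: 0.0334
grasp_force: 30.0
```

Target z is .0244 + .005, so dz is -3.5.

Converted, -3.5 cm / 75 = -0.0467, -3.3 cm / 75 = -0.044.

Call:
jog_arm(plan=[0, 0, -0.02, 0, 0, 0, 1, 0, 0, -0.036, 0, 0, 0, 1, 0, 0, -0.044, 0, 0, 0, 1, 0, 0, -0.0467, 0, 0, 0, 1, 0, 0, -0.0467, 0, 0, 0, 1, 0, 0, -0.0467, 0, 0, 0, 1])

```text
time_s: 25.3
ee_pos: [0.6486, 0.0832, 0.03]
tcp_rot: [3.095, 0.536, 0.002]
force: [0.0, -0.2, -1.3]
opening: 0.0338
grasp_force: 30.0
```

Converted, 15 cm / 75 = 0.2, 12 cm / 75 = 0.16.

Call:
jog_arm(plan=[0, 0, 0, 0, 0, 0, 0.4, 0, 0, 0, 0, 0, 0, 0.4, 0, 0, 0, 0, 0, 0, 0.2, 0, 0, 0, 0, 0, 0, 0.2, 0, 0, 0, 0, 0, 0, 0.2, 0, 0, 0, 0, 0, 0, 0.2, 0, 0, 0, 0, 0, 0, 0.2, 0, 0, 0.0533, 0, 0, 0, 0.1, 0, 0, 0.1067, 0, 0, 0, 0.1, 0, 0, 0.16, 0, 0, 0, 0, 0, 0, 0.2, 0, 0, 0, 0])

```text
time_s: 26.4
ee_pos: [0.6489, 0.0832, 0.1824]
tcp_rot: [3.095, 0.536, 0.005]
force: [1.2, 0.1, -0.2]
opening: 0.0934
grasp_force: 0.0
```

Converted, -30 cm / 75 = -0.4, -5 cm / 75 = -0.0667.

Call:
jog_arm(plan=[-0.0667, -0.4, 0.0267, 0, 0, 0, 0, -0.0667, -0.4, 0.0267, 0, 0, 0, 0, -0.0667, -0.4, 0.0267, 0, 0, 0, 0, -0.0667, -0.4, 0.0267, 0, 0, 0, 0, -0.0667, -0.4, 0.0267, 0, 0, 0, 0, -0.0667, -0.4, 0.0267, 0, 0, 0, 0, -0.0667, -0.4, 0.0267, 0, 0, 0, 0, -0.0667, -0.4, 0.0267, 0, 0, 0, 0, -0.0667, -0.4, 0.0267, 0, 0, 0, 0, -0.0667, -0.4, 0.0267, 0, 0, 0, 0])

```text
time_s: 27.4
ee_pos: [0.5984, -0.215, 0.1994]
tcp_rot: [-3.094, -0.539, 0.0]
force: [0.8, -0.2, -0.2]
opening: 0.0939
grasp_force: 0.0
```

```bash
python3 - <<'E'
from bench import readout, vision
from h import *
for n in("side","top"):
    p,d=vision.camera(n); C=cloud(n,d); cv2.imwrite(f"pics/{n}9.png",p[:,:,::-1])
    for k,a in {"small":((.509,.389),.03,.036,.07),"medium":((.648,.083),.03,.046,.07),"large":((.47,-.01),.035,.056,.075),"bulged":((.616,.239),.03,.04,.075),"choke":((.437,-.168),.04,.01,.05),"transf":((.376,.29),.05,.02,.05)}.items():
        try: print(n,k,*measure(C,*a)[:4])
        except Exception: print(n,k,"hidden")
s=readout.observe();e=s["ee_pos"]; print(e,s["opening"],s["time_s"])
E
```

```text
side small [509.8 386.4] 13.2 46 0.0521
side medium [656.9  78.2] 12.5 21 0.0569
side large [470.3 -11. ] 23.6 183 0.0657
side bulged [612.3 236.3] 18.4 44 0.0572
side choke [ 438.  -168.5] 25.4 287 0.0215
side transf [376.5 288.9] 26.6 135 0.031
top small [507.8 389.8] 12.5 93 0.0523
top medium [646.6  84.2] 16.9 154 0.058
top large [471.1  -8.9] 22.1 272 0.0656
top bulged [614.2 240.3] 17.6 170 0.0608
top choke [ 437.8 -165.5] 24.1 156 0.0221
top transf [374.5 292.1] 27.7 339 0.0316
[ 0.59848061 -0.21516     0.19948141] 0.09412739338525411 27.5
```

View pics/side9.png

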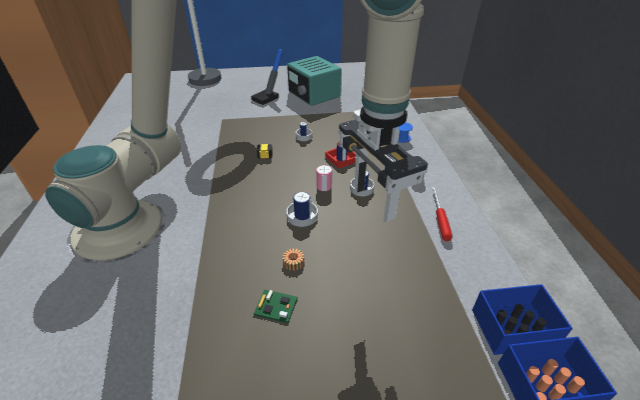

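All four caps stand in their places: small (304,131), medium (362,184), large (302,210) and bulged (341,155). Heights and centres match, and the choke and transformer haven't moved.

```bash
python3 -c "
from bench import job
print(job.finish_job())"
```

```text
the job is handed in; nothing more can be done
None
```

The job is handed in at about 27.5 s: the bulged capacitor went into the red reject tray first, then the large, small and medium ones into their dishes, all measured upright and within about 3 mm of centre (the medium one from the top camera only, as the gripper partly hid it from the side), with the choke and transformer unmoved; the hand-in call returned no verdict.

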